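Chase the rail-post thread with a hand tap

ROBOT

A 6-joint arm with a two-finger parallel gripper is mounted at the origin on the work surface. World frame = base frame: x ahead of the robot, y to its left, z up, the work surface at z = 0. Lengths are in m, angles in rad, forces in N, time in s.
With the tool pointing down it reaches from about 0.25 to 0.725 m from the base axis. Payload 4 kg.
Tool frame: the origin (TCP) lies at the very end of the fingers, on their centre line; the grasp point (between the pads) lies 19 mm behind it; z points along the fingers, y is the line along which they close (so a half turn about z gives the same grasp; the last joint's range is limited). The gripper opens to 85 mm and grips with 20 to 120 N. Pads are 22 mm wide; open, the fingers measure 114 mm over their backs; the gripper's body (76 mm by 85 mm) begins 54 mm behind the grasp point. The pads swing forward as they close: fully open they stand 13 mm farther back than shut.
Start: joints at [-1.292, 0.241, 0.005, 1.335, 0, 1.571], TCP at [0.138, -0.481, 0.231] pointing down, gripper open.
Joint ranges: [-2.72, 2.72], [-1.05, 1.87], [-1.09, 1.28], [-1.99, 2.15], [-1.42, 1.44], [-3.14, 3.14]. Speed limits (rad/s): [2.79, 2.79, 3.14, 3.14, 3.14, 3.14].

INTERFACE

Orientations are given as a unit quaternion [x, y, z, w].
In Python, from workcell import bot, vision, workorder gives the robot as it stands.
- The arm moves only by the shell command python3 -m creep 'ROWS' [OPENING]. ROWS is JSON, a list of rows, each a list of 2 entries, a list of its own where there are three numbers: the shift along the tool's x, y, z in mm, then the turn, a rotation vector about the tool's x, y, z in rad. In form: [[[dx, dy, dz], [wx, wy, wz]], ...]. A call has 1 to 12 rows; each row shifts and turns the commanded pose from where the row before left it, along the tool's axes as they then stand; what a row does not reach is not made up. A row lasts 1/8 s, in which the tool goes at most 62.5 mm and 10.7 degrees, less where a joint would pass 70% of its speed; a pose out of reach is approached as far as the arm can. A call is refused whole if a number of a shift passes 62.5 or a number of a turn 0.188, either way. A call with a gripper value outside its range is refused whole. OPENING is the finger opening in mm, from 0 to 85.4, set as the call begins (- or left out, the last holds). The fingers move at their own pace and stop on an object; the grip force is fixed at half the most. Time passes only in rows, so rows that do not move let the fingers close. It gives the time, the measured TCP pose, the force, the opening and the grip force at its end, in the units of the state.
- bot.get_obs(): the state, without advancing time (a new reading comes with each control period).
- vision.camera(name): name is "scene" or "side" or "wrist"; returns a dict with "image" (384x512x3 uint8, blue, green, red), "z_map" (384x512 float32, m along the optical axis (not along the pixel's ray), 0 where there is no reading), "K" (3x3 intrinsics, pixels), "rvec" (rotation vector, rad) and "tvec" (3), from world to camera coordinates, as OpenCV has them; the wrist camera has in their place "tool_from_camera" (4x4, takes a point from camera to tool coordinates, whose origin is the TCP and whose axes are the flange's). Camera axes: x right, y down, z forward; pixel columns grow to the right and rows downward; lengths in m; the calibration is good to about 2 mm. The wrist camera is an equidistant fisheye: a pixel r from the principal point sees the ray r / f radians off the axis. A picture is of the moment at which its call begins: read the wrist's pose just before it.
- workorder.job_done(): hands the job in; it is judged then, once.
Trained networks look in a picture, given as the dict that the camera call returned (one of the last four; its "shot" number tells which), for a name from the list of things; names that differ only in an ending like _2 or _b are one class to them, and where a whole thing is asked for, a point or a joint stands for the part that bears it (a point fixed in the world has none). Each returns a list of dicts, best first, with "score" (0 to 1); they miss things now and then, are a little off and sometimes report something else, mostly with a low value. They report only what shows in the picture. A call takes as long as a camera call. They do not tell look-alikes from the thing itself.
- vision.spot_in(picture, query): "position" ([column, row] in pixels, amid what is visible of it).
- vision.place_of(picture, query): "position" ([column, row] in pixels: a listed point, or the origin of a listed thing).
The state is a dict: "clock": time; "joint_pos": joint angles; "joint_vel": joint speeds; "tau": joint torques, N m; "eef_pos": TCP position; "tool_rot": TCP orientation; "ft_force": force on the tool from outside, world axes, zero at the start; "ft_torque": the same for the moment, N m; "grip_width": finger opening in m; "grasp_force": force on a finger pad.
Only numpy, scipy, OpenCV 4.12 (cv2) and the standard library are available. Lean on these libraries where they do the work, as an engineer would, in place of code of your own. Each camera call takes 0.05 s, during which the arm holds its last target. There are 200 camera calls.

TASK

Fit the T-wrench from the wooden block over the square end of the tap that stands started in the rail-post flange, then chase the clogged thread to full depth: half a turn forward (clockwise from above), a quarter turn back, and so on until the tap is home on the bottom of the hole. Stop as soon as you feel it bottom, because a forced tap snaps; leave the wrench standing on the tap and the other things on the shelf where they are.

Things in the scene. Friction and masses are not known exactly. Their poses are not given: they have to be found in the camera images.
- wrench_grip (a point): the steel T-wrench (240 g, 62 mm tall): point on its axis at mid-grip, 45 mm above its underside. z up its axis, x along its 110 mm cross bar (10 mm round, centre 52 mm above the underside). Grip: flat-sided shank 16 mm thick along y, 22 mm along x, from 20 to 62 mm above the underside. Starts upright, 12 mm deep in a recess of the block; let go, it stays on the tap
- wrench_mouth (a point): centre of the underside of the same wrench, the mouth of its socket: a 26 mm square head, 20 mm high, with a square socket 13.2 mm wide and 17 mm deep, sides along the wrench's x and y
- wrench: the T-wrench itself, origin at its underside (the mouth)
- tap: the 20 mm hand tap standing upright in the flange; origin on its axis near the boss mouth, x and y square to its driving square. Forward is clockwise from above; it sinks 2.5 mm a turn against about 0.15 N m of drag. The bottom lies 0.80 to 0.98 turn below the start, unmarked: there the torque climbs about 3 N m per radian of wrench, and at about 0.6 N m (160 N from the wrench) the tap snaps
- tap_square (a point): the tap's driving square: point on the axis at the foot of the square. Square 12 mm wide; its end, 19 mm above this point, is bevelled all round (to 8 mm wide over the last 4 mm); below it a 14 mm round shank. x and y square to its sides. The socket is home when its mouth is 2 mm above this point; it then has about 6 degrees of turning play either way
- boss_mouth (a point): centre of the top face of the fixed aluminium flange's boss (boss 40 mm wide, 35 mm high, on a 90 mm round foot); z up
- canister: white ceramic canister with twist cap on a black trivet, 100 mm wide, 142 mm tall; leave alone
- spice_jar: glass spice jar, 46 mm wide, 95 mm tall; leave alone
- funnel: steel funnel standing mouth down, 96 mm wide, 95 mm tall; leave alone
- peg_a: clothes peg lying flat, 75 mm long, 10 mm high; leave alone
- peg_b: the other clothes peg, the same size; leave alone
- post: steel rail post lying down, 220 mm long, 30 mm high; leave alone
Not all that is in view belongs to the job. Leave any green or yellow look-alike of the wrench alone.

How it is judged:
By the outcome, as a careful person would: the job done as asked, in the order asked, and still so for the second after the job is handed in, with the robot touching nothing.
It also fails if it takes over 72 s, if anything falls off the work surface, if the arm or the gripper's body presses on something with over 40 N, if the wrist force passes 120 N, or if a joint passes its speed limit or range.

## Working session

There is one attempt and no reset: what is moved stays moved. The work goes in short steps, Python scripts to look and compute and a shell command to move; the robot and the scene stay as the last step left them, time stands still between calls to the robot, and variables do not carry over. Pictures are saved under pics/ and viewed, at most 10 in all, crops included, and the job is handed in when it is done.

```bash
ls; mkdir -p pics; cat > h.py <<'E'
import numpy as np, cv2
from scipy.spatial.transform import Rotation as R
from workcell import bot, vision, workorder
def w(c,px,z=None):
    """pixel -> world (scene/side) by z_map median"""
    K=np.array(c["K"]);u,v=px
    zm=c["z_map"][int(v)-1:int(v)+2,int(u)-1:int(u)+2];zm=zm[zm>0]
    d=np.linalg.inv(K)@[u,v,1]
    M=cv2.Rodrigues(np.array(c["rvec"],float))[0];t=np.array(c["tvec"]).ravel()
    o=-M.T@t;r=M.T@d
    if z is not None: return o+r*(z-o[2])/r[2]
    return o+r*np.median(zm) if len(zm) else None
E
python3 - <<'E'
from h import *
o=bot.get_obs();print(o)
for n in("scene","side"):
    c=vision.camera(n);cv2.imwrite(f"pics/{n}0.png",c["image"])
    for q in("wrench_grip","wrench_mouth","tap_square","boss_mouth","tap"):
        for r in vision.place_of(c,q)[:4]:print(n,q,r["position"],round(r["score"],2),w(c,r["position"]))
E
```

```text
pics
{'clock': 0.0, 'joint_pos': array([-1.29200729e+00,  2.41402267e-01,  3.72694007e-03,  1.33519715e+00,
       -3.05243245e-05,  1.57082243e+00]), 'joint_vel': array([-0.00058762,  0.0017357 ,  0.00171505, -0.00064341,  0.0006876 ,
       -0.00119641]), 'tau': array([ 1.85787547e-03, -3.72320116e+01,  2.52407169e+01,  1.69600704e-02,
        3.17920103e-05,  3.79952880e-06]), 'eef_pos': array([ 0.13741359, -0.48009171,  0.23041934]), 'tool_rot': array([ 9.90301583e-01,  1.38930548e-01, -1.59361019e-04, -1.02588126e-03]), 'ft_force': array([-0.76253707, -0.27507541, -0.2848053 ]), 'ft_torque': array([ 0.02993117, -0.0269717 ,  0.02410089]), 'grasp_force': 0.0, 'grip_width': 0.08501802780948718}
scene wrench_grip [127.7, 165.2] 0.62 [ 0.46895182 -0.45897663  0.04726437]
scene wrench_grip [160.4, 164.7] 0.52 [ 0.47610037 -0.34095888  0.07555088]
scene wrench_grip [201.4, 145.0] 0.46 [ 0.35085264 -0.2421866   0.05855078]
scene wrench_grip [271.1, 213.4] 0.28 [0.60123699 0.02439595 0.06200417]
scene wrench_mouth [202.8, 153.6] 0.78 [ 0.35195936 -0.24134213  0.01954438]
scene wrench_mo
[... 452 characters left out ...]
2] 0.56 [0.60485373 0.02786701 0.04426233]
side wrench_grip [361.9, 199.0] 0.67 [ 0.3317085  -0.24088478  0.04817125]
side wrench_grip [341.7, 161.0] 0.65 [ 0.45821738 -0.3306782   0.07252324]
side wrench_grip [363.6, 148.6] 0.45 [ 0.45508011 -0.45828807  0.05178728]
side wrench_mouth [358.8, 160.4] 0.73 [ 0.46341748 -0.45362841  0.00445027]
side wrench_mouth [356.9, 209.5] 0.63 [ 0.33796945 -0.23271914  0.01102178]
side wrench_mouth [340.9, 171.4] 0.6 [ 0.45654221 -0.33034793  0.03436313]
side tap_square [226.6, 197.9] 0.62 [0.59246761 0.03402858 0.09212851]
side boss_mouth [230.3, 210.5] 0.96 [0.58708294 0.02831019 0.04599945]
side tap [227.3, 211.3] 0.69 [0.59202778 0.03522876 0.04501483]
```

```bash
python3 - <<'E'
import cv2,numpy as np
a=cv2.imread("pics/scene0.png");b=cv2.imread("pics/side0.png")
c1=cv2.resize(a[110:240,90:310],(800,473));
cv2.imwrite("pics/v1.png",a);cv2.imwrite("pics/v2.png",c1)
E
```

```text
(no output)
```

View pics/v1.png

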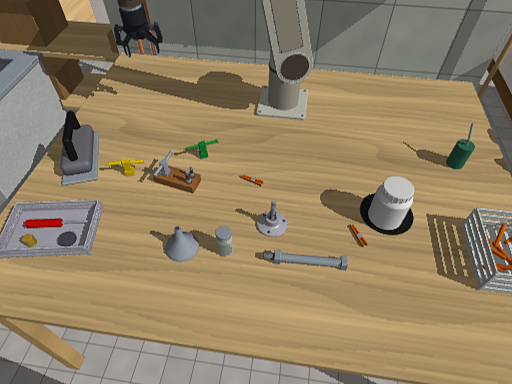

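View pics/v2.png

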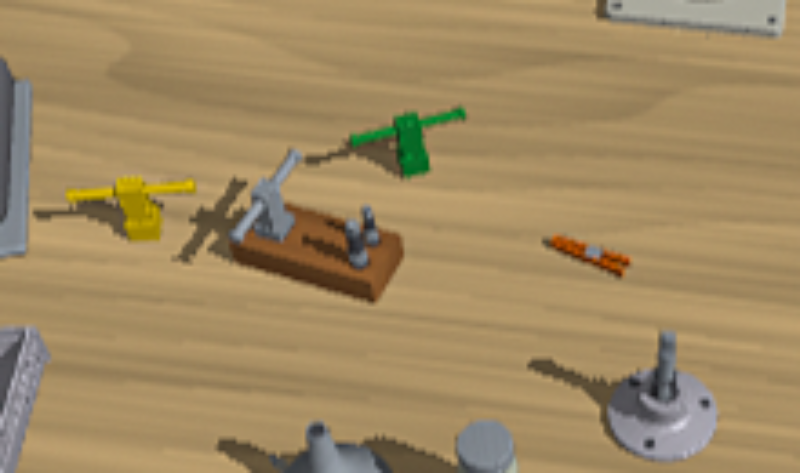

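View pics/side0.png

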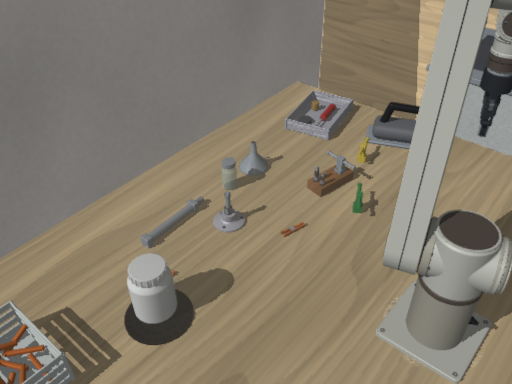

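Three look-alikes in the scene view: yellow at (127,165), green at (204,148) and steel at (165,165). The steel one stands in the wooden block, which fits the description, and the crop confirms it. The tap stands in the flange at (272,213).

```bash
cat >> h.py <<'E'
def cloud(c,ctr,rad,zlo,zhi):
    K=np.array(c["K"]);z=c["z_map"];v,u=np.nonzero(z>0);d=z[v,u]
    P=np.linalg.inv(K)@np.vstack([u*d,v*d,d])
    M=cv2.Rodrigues(np.array(c["rvec"],float))[0];t=np.array(c["tvec"]).ravel()
    P=(M.T@(P-t[:,None])).T
    m=(np.hypot(P[:,0]-ctr[0],P[:,1]-ctr[1])<rad)&(P[:,2]>zlo)&(P[:,2]<zhi)
    return P[m]
E
python3 - <<'E'
from h import *
np.set_printoptions(precision=4,suppress=True)
for n in("scene","side"):
    c=vision.camera(n)
    P=cloud(c,(.465,-.335),.075,.062,.12)
    m=P.mean(0);e=np.linalg.svd(P[:,:2]-m[:2])[2][0]
    s=(P[:,:2]-m[:2])@e
    print(n,"bar",len(P),m,"max",P.max(0),"dir",np.degrees(np.arctan2(e[1],e[0])),"mid",m[:2]+e*(s.max()+s.min())/2,s.max()-s.min())
    B=cloud(c,(.465,-.315),.075,.02,.04);print("block z",np.percentile(B[:,2],[50,90]),B.min(0),B.max(0))
    T=cloud(c,(.597,.03),.02,.06,.13);print("tap",len(T),T.mean(0),T.min(0),T.max(0))
    T=cloud(c,(.597,.03),.05,.003,.02);print("foot",len(T),T.min(0),T.max(0), np.median(T[:,2]))
E
```

```text
scene bar 129 [ 0.4696 -0.3371  0.0733] max [ 0.5212 -0.3234  0.0811] dir -11.372616967021619 mid [ 0.4666 -0.3365] 0.11167188920881352
block z [0.029  0.0322] [ 0.4339 -0.3725  0.0202] [ 0.512  -0.2413  0.0396]
tap 62 [0.5999 0.0282 0.0894] [0.5903 0.0214 0.0624] [0.6047 0.0346 0.1083]
foot 442 [ 0.5513 -0.0168  0.003 ] [0.6446 0.0715 0.02  ] 0.00852627057659661
side bar 141 [ 0.4648 -0.3356  0.0731] max [ 0.5228 -0.3218  0.0844] dir 168.58348795741674 mid [ 0.4687 -0.3363] 0.11294671975907489
block z [0.0294 0.0336] [ 0.4319 -0.3714  0.0201] [ 0.5131 -0.2407  0.0399]
tap 81 [0.5953 0.0305 0.0869] [0.5869 0.0213 0.0601] [0.6052 0.0367 0.111 ]
foot 415 [ 0.5494 -0.0178  0.0031] [0.6423 0.0733 0.02  ] 0.0089433167175027
```

```bash
cat >> h.py <<'E'
def go(p,yaw=None):
    """shift in tool mm (current axes) and z turn needed, also tilt"""
    o=bot.get_obs();r=R.from_quat(o["tool_rot"]);d=r.inv().apply(np.array(p)-o["eef_pos"])*1000
    x=r.apply([1,0,0]);y0=np.arctan2(x[1],x[0]);yw=y0 if yaw is None else np.radians(yaw)
    t=R.from_euler("z",yw)*R.from_euler("x",np.pi)
    print("pos",o["eef_pos"].round(4),"yaw",np.degrees(y0).round(2),"j",o["joint_pos"].round(2),"shift",d.round(1),"turn",(r.inv()*t).as_rotvec().round(4),"t",o["clock"])
E
python3 - <<'E'
from h import *
print(vision.camera("wrist")["tool_from_camera"].round(3))
go([.56,-.0,.23],-11)
go([.45,-.336,.23],-11)
E
```

```text
[[ 0.    -0.961 -0.278  0.07 ]
 [ 1.     0.    -0.    -0.001]
 [ 0.001 -0.278  0.961 -0.143]
 [ 0.     0.     0.     1.   ]]
pos [ 0.1376 -0.4807  0.2313] yaw 15.98 j [-1.29  0.24  0.01  1.34  0.    1.57] shift [ 538.3 -345.9    1.4] turn [ 0.000e+00 -1.000e-04  4.708e-01] t 0.75
pos [ 0.1376 -0.4807  0.2313] yaw 15.98 j [-1.29  0.24  0.01  1.34  0.    1.57] shift [340.1 -53.1   1.3] turn [ 0.000e+00 -1.000e-04  4.708e-01] t 0.75
```

```bash
python3 -m creep '[[[45,-28,0],[0,0,0]],[[45,-28,0],[0,0,0]],[[45,-28,0],[0,0,0]],[[45,-28,0],[0,0,0]],[[45,-28,0],[0,0,0]],[[45,-28,0],[0,0,0]],[[45,-28,0],[0,0,0]],[[45,-28,0],[0,0,0]],[[45,-28,0],[0,0,0]],[[45,-28,0],[0,0,0]],[[45,-28,0],[0,0,0]],[[45,-28,0],[0,0,0]]]' 40; python3 -m creep '[[[40,-25,0],[0,0,0]],[[0,0,0],[0,0,0]],[[0,0,0],[0,0,0]]]'
cat >> h.py <<'E'
def wrist(name):
    o=bot.get_obs();c=vision.camera("wrist");cv2.imwrite(f"pics/{name}.png",c["image"])
    T=np.eye(4);T[:3,:3]=R.from_quat(o["tool_rot"]).as_matrix();T[:3,3]=o["eef_pos"]
    return c,T@np.array(c["tool_from_camera"])
def ray(c,px):
    K=np.array(c["K"]);x=(px[0]-K[0,2])/K[0,0];y=(px[1]-K[1,2])/K[1,1];th=np.hypot(x,y)
    s=np.sin(th)/th if th>1e-9 else 1
    return np.array([x*s,y*s,np.cos(th)])
def ww(c,T,px,z=None,dep=None):
    d=ray(c,px)
    if z is not None:
        r=T[:3,:3]@d;return T[:3,3]+r*(z-T[2,3])/r[2]
    if dep is None:
        zm=c["z_map"][int(px[1])-1:int(px[1])+2,int(px[0])-1:int(px[0])+2];zm=zm[zm>0];dep=np.median(zm) if len(zm) else np.nan
    return (T@np.r_[d*dep/d[2],1])[:3]
def wcloud(c,T,ctr,rad,zlo,zhi):
    K=np.array(c["K"]);v,u=np.nonzero(c["z_map"]>0);d=c["z_map"][v,u]
    x=(u-K[0,2])/K[0,0];y=(v-K[1,2])/K[1,1];th=np.hypot(x,y)+1e-12;k=np.tan(th)/th
    P=(T@np.vstack([x*k*d,y*k*d,d,np.ones_like(d)]))[:3].T
    m=(np.hypot(P[:,0]-ctr[0],P[:,1]-ctr[1])<rad)&(P[:,2]>zlo)&(P[:,2]<zhi)
    return P[m],np.c_[u,v][m]
E
python3 - <<'E'
from h import *
np.set_printoptions(precision=4,suppress=True)
c,T=wrist("tap1");go([.597,.0274,.2])
for q in("tap_square","boss_mouth","tap"):
  for r in vision.place_of(c,q)[:2]:print(q,r,ww(c,T,r["position"]))
P,uv=wcloud(c,T,(.597,.0274),.025,.095,.125);print(len(P),P.mean(0),P.max(0),P.min(0),uv.mean(0))
P,uv=wcloud(c,T,(.597,.0274),.06,.003,.02);print(P.max(0),P.min(0))
u,v=np.clip(uv.mean(0).astype(int),60,320)
P,uv=wcloud(c,T,(.597,.0274),.06,.03,.125);u,v=uv.mean(0).astype(int);print(u,v,c["K"])
cv2.imwrite("pics/tap1c.png",cv2.resize(c["image"][v-55:v+55,u-70:u+70],(764,600),interpolation=cv2.INTER_CUBIC))
E
```

```text
clock: 2.25
eef_pos: [0.5654, -0.0076, 0.2314]
tool_rot: [0.99, 0.139, 0.0, 0.0]
ft_force: [-0.0, -0.4, 0.8]
grip_width: 0.0399
grasp_force: 0.0
clock: 2.62
eef_pos: [0.5954, 0.0258, 0.2309]
tool_rot: [0.99, 0.139, -0.001, 0.0]
ft_force: [-1.0, -0.9, -0.5]
grip_width: 0.04
grasp_force: 0.0
pos [0.5952 0.0253 0.2312] yaw 15.93 j [ 0.04  0.44  0.28  1.42 -0.    2.91] shift [ 2.4 -1.5 31.2] turn [0.0001 0.0009 0.    ] t 2.675
tap_square {'position': [257.5, 180.4], 'score': 0.62} [0.6013 0.0271 0.1062]
boss_mouth {'position': [252.9, 168.7], 'score': 0.85} [0.6014 0.0321 0.0575]
tap {'position': [257.2, 169.1], 'score': 0.96} [0.6032 0.0278 0.0625]
190 [0.598  0.028  0.1062] [0.6033 0.0343 0.1099] [0.5901 0.0213 0.0951] [255.5421 183.5421]
[0.641  0.0725 0.0194] [ 0.5523 -0.0158  0.0031]
255 170 [[297.3186   0.     256.0937]
 [  0.     297.3186 194.7682]
 [  0.       0.       1.    ]]
```

View pics/tap1c.png

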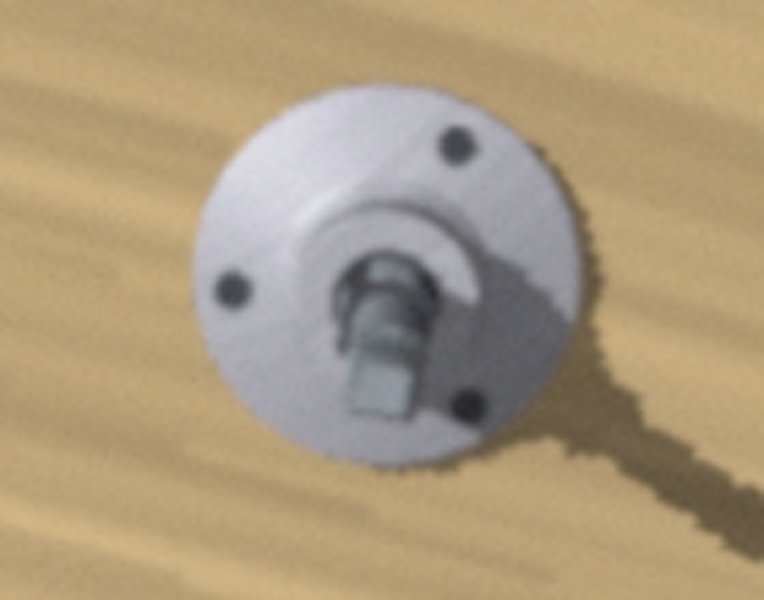

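The tap is seen from above. Its bevelled end is at crop pixel (382,390), nearly square to the image. I'll go closer, with the camera straight over it.

```bash
python3 -m creep '[[[-20,0,30],[0,0,0]],[[-20,0,30],[0,0,0]],[[-20,0,40],[0,0,0]],[[0,0,0],[0,0,0]],[[0,0,0],[0,0,0]]]'
python3 - <<'E'
from h import *
np.set_printoptions(precision=4,suppress=True)
c,T=wrist("tap2");go([.597,.0274,.2])
for q in("tap_square","boss_mouth","tap"):
  for r in vision.place_of(c,q)[:2]:print(q,r,ww(c,T,r["position"]))
P,uv=wcloud(c,T,(.597,.0274),.025,.1,.12);print(len(P),P.mean(0),P.max(0),P.min(0),uv.mean(0))
Q,q=wcloud(c,T,(.597,.0274),.06,.005,.02);print((Q.max(0)+Q.min(0))/2,Q.max(0)-Q.min(0))
print(cv2.minAreaRect(P[P[:,2]>.104][:,:2].astype(np.float32)*1000))
# rectified top view at z=0.105 plane, 0.1mm... 0.15 mm/px
s=.00008;n=500;g=(np.arange(n)-n/2)*s
X,Y=np.meshgrid(.597+g,.0274-g)  # up = +y, right=+x
W=np.stack([X,Y,np.full_like(X,.105),np.ones_like(X)],-1)@np.linalg.inv(T).T
x,y,z=W[...,0],W[...,1],W[...,2];rr=np.hypot(x,y);th=np.arctan2(rr,z);K=np.array(c["K"])
img=cv2.remap(c["image"],(K[0,2]+K[0,0]*th*x/rr).astype(np.float32),(K[1,2]+K[1,1]*th*y/rr).astype(np.float32),cv2.INTER_CUBIC)
cv2.imwrite("pics/tap2r.png",img)
E
```

```text
clock: 3.45
eef_pos: [0.5403, 0.0092, 0.1335]
tool_rot: [0.99, 0.139, 0.002, 0.0]
ft_force: [-0.3, 0.2, 0.5]
grip_width: 0.04
grasp_force: 0.0
pos [0.5411 0.0093 0.134 ] yaw 15.95 j [ 0.02  0.38 -0.07  1.12  0.    2.88] shift [ 59.1  -1.9 -65.7] turn [ 0.0014 -0.0057 -0.    ] t 3.5
tap_square {'position': [250.7, 131.4], 'score': 0.89} [0.5955 0.029  0.1088]
boss_mouth {'position': [252.5, 124.8], 'score': 0.76} [0.5993 0.029  0.1084]
boss_mouth {'position': [37.1, 70.0], 'score': 0.64} [0.6031 0.2744 0.0083]
tap {'position': [256.5, 123.6], 'score': 0.88} [0.6006 0.027  0.1074]
430 [0.5963 0.028  0.1074] [0.6025 0.0345 0.1108] [0.5895 0.0212 0.1009] [252.7907 130.3558]
[0.5963 0.028  0.0111] [0.0889 0.0898 0.0117]
((596.112548828125, 27.824298858642578), (12.076828002929688, 12.125450134277344), 7.030296325683594)
```

View pics/tap2r.png

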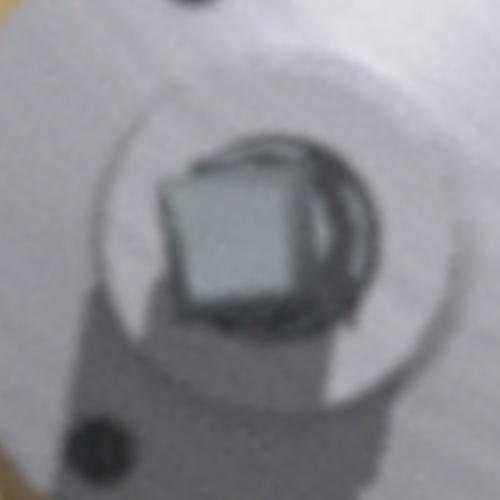

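The rectified view shows the bevelled face with corners at about (178,190), (285,182), (295,293) and (188,303). That puts the tap's square at about +5.5° yaw, axis at (0.596, 0.028), top at z ≈ 0.108. Next I'll go over the wrench.

```bash
python3 -m creep '[[[-10,20,-30],[0,0,0]],[[-22,42,-26],[0,0,0]],[[-22,42,0],[0,0,0]],[[-22,42,0],[0,0,0]],[[-22,42,0],[0,0,0]],[[-22,42,0],[0,0,0]],[[-22,42,0],[0,0,0]],[[-22,40,0],[0,0,0]],[[0,0,0],[0,0,-0.178]],[[0,0,0],[0,0,-0.178]],[[0,0,0],[0,0,-0.178]],[[0,0,0],[0,0,-0.178]]]';python3 -m creep '[[[0,0,0],[0,0,-0.178]],[[0,0,0],[0,0,-0.178]],[[0,0,0],[0,0,-0.178]],[[0,0,0],[0,0,-0.178]],[[0,0,0],[0,0,-0.178]],[[0,0,0],[0,0,-0.178]],[[0,0,0],[0,0,-0.178]],[[0,0,0],[0,0,-0.178]],[[0,0,0],[0,0,-0.178]],[[0,0,0],[0,0,-0.178]],[[0,0,0],[0,0,-0.178]],[[0,0,0],[0,0,0]]]'
cat > wr.py <<'E'
from h import *
import sys
np.set_printoptions(precision=4,suppress=True)
c,T=wrist(sys.argv[1]);go([.4676,-.3364,.12],168.6)
for q in("wrench_grip","wrench_mouth"):
  for r in vision.place_of(c,q)[:2]:print(q,r,ww(c,T,r["position"]))
P,uv=wcloud(c,T,(.4676,-.3364),.07,.066,.1)
print(len(P),P.max(0));top=P[P[:,2]>np.percentile(P[:,2],97)-.006]
print("bar",cv2.minAreaRect(P[:,:2].astype(np.float32)*1000), np.percentile(P[:,2],[50,90,97]))
s=.00025;n=600;g=(np.arange(n)-n/2)*s
X,Y=np.meshgrid(.4676+g,-.3364-g)
W=np.stack([X,Y,np.full_like(X,.077),np.ones_like(X)],-1)@np.linalg.inv(T).T
x,y,z=W[...,0],W[...,1],W[...,2];rr=np.hypot(x,y);th=np.arctan2(rr,z);K=np.array(c["K"])
cv2.imwrite("pics/"+sys.argv[1]+"r.png",cv2.remap(c["image"],(K[0,2]+K[0,0]*th*x/rr).astype(np.float32),(K[1,2]+K[1,1]*th*y/rr).astype(np.float32),cv2.INTER_CUBIC))
E
python3 wr.py w1
```

```text
clock: 5.15
eef_pos: [0.4673, -0.3362, 0.1884]
tool_rot: [0.878, 0.478, 0.0, 0.001]
ft_force: [0.1, -0.3, 0.3]
grip_width: 0.0397
grasp_force: 0.0
clock: 6.65
eef_pos: [0.4672, -0.336, 0.1882]
tool_rot: [0.097, 0.995, -0.0, 0.001]
ft_force: [0.3, -0.0, 0.2]
grip_width: 0.0401
grasp_force: 0.0
pos [ 0.4671 -0.3359  0.188 ] yaw 168.79 j [-0.62  0.41  0.13  1.29  0.   -0.43] shift [-0.5 -0.3 68. ] turn [-0.0006  0.0014  0.0034] t 6.7
wrench_grip {'position': [134.1, 203.2], 'score': 0.87} [ 0.4586 -0.459   0.0625]
wrench_grip {'position': [324.9, 44.7], 'score': 0.84} [ 0.3472 -0.2486  0.063 ]
wrench_mouth {'position': [253.5, 172.5], 'score': 0.89} [ 0.4495 -0.3343  0.0757]
wrench_mouth {'position': [316.6, 53.4], 'score': 0.88} [ 0.3535 -0.2566  0.057 ]
1544 [ 0.5203 -0.3213  0.0822]
bar ((465.310302734375, -337.9397888183594), (15.966752052307129, 110.33087158203125), 78.98351287841797) [0.0753 0.0807 0.0812]
```

View pics/w1r.png

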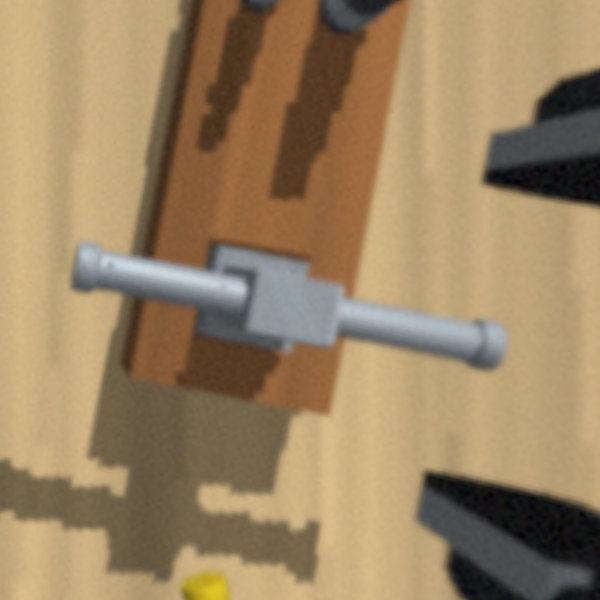

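The steel wrench's bar runs from (85,267) to (490,343) in the rectified view, about −11° yaw. Its shank top is near (295,313), and the block's other posts are clear at the top of the picture. I'll descend and grip.

```bash
python3 -m creep '[[[1,-2,40],[0,0,0]],[[0,0,40],[0,0,0]],[[0,0,35],[0,0,0]],[[0,0,20],[0,0,0]],[[0,0,7],[0,0,0]],[[0,0,0],[0,0,0]]]'; python3 -m creep '[[[0,0,0],[0,0,0]],[[0,0,0],[0,0,0]],[[0,0,0],[0,0,0]],[[0,0,0],[0,0,0]],[[0,0,0],[0,0,0]]]' 0; python3 -m creep '[[[0,0,-5],[0,0,0]],[[0,0,-10],[0,0,0]],[[0,0,-15],[0,0,0]],[[0,0,-30],[0,0,0]],[[0,0,-40],[0,0,0]],[[0,0,-40],[0,0,0]],[[0,0,-10],[0,0,0]],[[0,0,0],[0,0,0]]]'; python3 -c "
from h import *
go([.596,.028,.19],-84.5)"
```

```text
clock: 7.55
eef_pos: [0.4652, -0.3375, 0.0454]
tool_rot: [0.097, 0.995, 0.0, -0.0]
ft_force: [-0.3, -0.2, -0.4]
grip_width: 0.0398
grasp_force: 0.0
clock: 8.18
eef_pos: [0.4659, -0.3381, 0.0467]
tool_rot: [0.096, 0.995, -0.001, 0.001]
ft_force: [0.1, -1.2, 6.4]
grip_width: 0.0155
grasp_force: 59.4
clock: 9.18
eef_pos: [0.4649, -0.3372, 0.1955]
tool_rot: [0.096, 0.995, -0.0, 0.0]
ft_force: [-0.3, -0.4, -2.9]
grip_width: 0.015
grasp_force: 59.3
pos [ 0.4649 -0.3372  0.1955] yaw 168.96 j [-0.63  0.4   0.14  1.31  0.   -0.43] shift [-58.7 383.6   5.5] turn [-3.0000e-04  2.0000e-04 -1.8596e+00] t 9.175
```

```bash
python3 -m creep '[[[-6,38,0],[0,0,0]],[[-6,38,0],[0,0,0]],[[-6,38,0],[0,0,0]],[[-6,38,0],[0,0,0]],[[-6,38,0],[0,0,0]],[[-6,38,0],[0,0,0]],[[-6,38,0],[0,0,0]],[[-6,38,0],[0,0,0]],[[-6,38,0],[0,0,0]],[[-5,42,0],[0,0,0]],[[0,0,0],[0,0,-0.186]],[[0,0,0],[0,0,-0.186]]]';python3 -m creep '[[[0,0,0],[0,0,-0.186]],[[0,0,0],[0,0,-0.186]],[[0,0,0],[0,0,-0.186]],[[0,0,0],[0,0,-0.186]],[[0,0,0],[0,0,-0.186]],[[0,0,0],[0,0,-0.186]],[[0,0,0],[0,0,-0.186]],[[0,0,0],[0,0,-0.186]],[[0,0,20],[0,0,0]],[[0,0,20],[0,0,0]],[[0,0,0],[0,0,0]]]'
python3 - <<'E'
from h import *
np.set_printoptions(precision=4,suppress=True)
go([.5963,.028,.14],-84.5);ims=[]
for n in("scene","side"):
    c=vision.camera(n)
    for q in("wrench_grip","wrench_mouth","tap_square"):
        for r in vision.place_of(c,q):
            p=w(c,r["position"])
            if p is not None and abs(p[0]-.596)<.05 and abs(p[1]-.028)<.05: print(n,q,r["position"],round(r["score"],2),p)
    P=cloud(c,(.596,.028),.08,.09,.25);T=P[P[:,2]<.108];W=P[(P[:,2]>.132)&(P[:,2]<.146)]
    for A in(T,W):print(n,len(A),A.mean(0),A.min(0),A.max(0))
    q=np.array(r["position"] if 0 else ([272,205] if n=="scene" else [228,195]))
    ims.append(cv2.resize(c["image"][q[1]-55:q[1]+30,q[0]-50:q[0]+50],(400,340),interpolation=cv2.INTER_CUBIC))
cv2.imwrite("pics/pre.png",np.hstack(ims))
E
```

```text
clock: 10.68
eef_pos: [0.5949, 0.0291, 0.192]
tool_rot: [-0.093, 0.996, 0.0, -0.003]
ft_force: [-0.1, 0.4, -1.9]
grip_width: 0.0152
grasp_force: 59.4
clock: 12.05
eef_pos: [0.5933, 0.0281, 0.1509]
tool_rot: [0.74, -0.672, -0.003, 0.003]
ft_force: [0.3, -0.1, -2.3]
grip_width: 0.0153
grasp_force: 59.3
pos [0.5933 0.0281 0.1509] yaw -84.47 j [ 0.05  0.48  0.14  1.24  0.   -1.62] shift [ 0.4 -3.1 10.9] turn [0.0092 0.0005 0.0005] t 12.05
scene wrench_mouth [277.8, 196.4] 0.54 [0.602  0.0393 0.1427]
scene tap_square [271.2, 207.1] 0.69 [0.6011 0.0235 0.0912]
scene 28 [0.5994 0.0278 0.1011] [0.5927 0.0215 0.091 ] [0.6032 0.0339 0.1078]
scene 44 [0.6006 0.0304 0.14  ] [0.5832 0.016  0.1324] [0.6071 0.0431 0.144 ]
side wrench_grip [226.5, 169.3] 0.8 [0.583  0.0369 0.1941]
side wrench_mouth [225.1, 184.6] 0.81 [0.5882 0.0404 0.1439]
side tap_square [225.3, 195.1] 0.65 [0.5978 0.0329 0.0984]
side 35 [0.5962 0.0296 0.0999] [0.5907 0.0204 0.0901] [0.6046 0.0351 0.1074]
side 63 [0.5927 0.0345 0.1399] [0.5828 0.0152 0.1323] [0.6123 0.0455 0.1459]
```

View pics/pre.png

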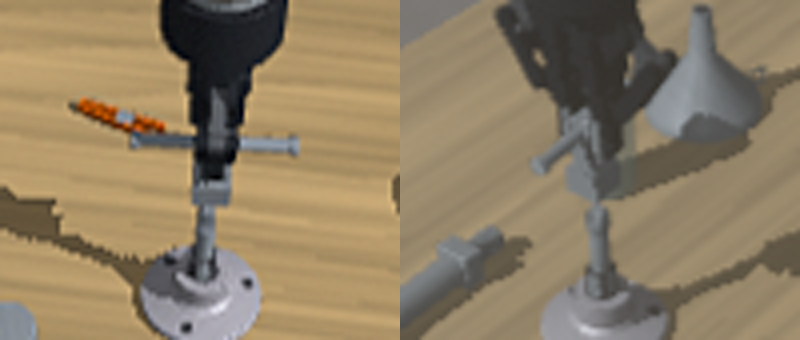

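The wrench hangs upright just above the tap. From the depth clouds it needs about 2.3 mm toward −y and 1.4 mm toward +x.

```bash
python3 -m creep '[[[2.4,-1.3,5],[0.009,0,0]],[[0,0,5],[0,0,0]],[[0,0,3],[0,0,0]],[[0,0,2],[0,0,0]],[[0,0,2],[0,0,0]],[[0,0,0],[0,0,0]]]'; python3 -m creep '[[[0,0,1],[0,0,0]],[[0,0,1],[0,0,0]],[[0,0,0],[0,0,0]]]'; python3 -c "
from h import *
o=bot.get_obs();print(o['ft_force'],o['ft_torque']);go([.5963,.028,.14],-84.5)"
```

```text
clock: 13.2
eef_pos: [0.598, 0.026, 0.1381]
tool_rot: [0.74, -0.672, 0.003, -0.003]
ft_force: [-0.4, 0.0, -2.4]
grip_width: 0.0154
grasp_force: 59.3
clock: 13.58
eef_pos: [0.5981, 0.0259, 0.1363]
tool_rot: [0.74, -0.672, 0.003, -0.003]
ft_force: [-0.2, 0.1, -2.1]
grip_width: 0.0155
grasp_force: 59.3
[-0.21841767  0.12308167 -2.0965299 ] [ 0.00401228  0.02677099 -0.02120298]
pos [0.5981 0.0259 0.1363] yaw -84.48 j [ 0.04  0.48  0.1   1.18  0.   -1.62] shift [-2.2  1.6 -3.7] turn [-0.0089 -0.      0.0004] t 13.575
```

```bash
python3 -m creep '[[[0,0,0],[-0.009,0,0]],[[0,0,0],[0,0,0]],[[0,0,0],[0,0,0]]]'
python3 - <<'E'
from h import *
np.set_printoptions(precision=4,suppress=True)
go([.5963,.028,.14],-84.5)
ims=[]
for n in("scene","side"):
    c=vision.camera(n)
    P=cloud(c,(.596,.028),.08,.07,.25);T=P[P[:,2]<.106];W=P[(P[:,2]>.113)&(P[:,2]<.13)]
    for A in(T,W):print(n,len(A),A.mean(0),A.min(0),A.max(0))
    q=np.array([272,205] if n=="scene" else [228,195])
    ims.append(cv2.resize(c["image"][q[1]-35:q[1]+25,q[0]-35:q[0]+35],(400,343),interpolation=cv2.INTER_CUBIC))
cv2.imwrite("pics/pre2.png",np.hstack(ims));go([.5963,.028,.14],-84.5)
E
```

```text
clock: 13.95
eef_pos: [0.5982, 0.026, 0.1363]
tool_rot: [0.74, -0.672, -0.0, -0.0]
ft_force: [-0.3, -0.2, -1.9]
grip_width: 0.0153
grasp_force: 59.3
pos [0.5982 0.026  0.1363] yaw -84.48 j [ 0.04  0.49  0.12  1.2   0.   -1.62] shift [-2.2  1.7 -3.7] turn [-0.      0.      0.0004] t 13.95
scene 25 [0.6013 0.0285 0.0846] [0.5975 0.0229 0.0717] [0.6081 0.0345 0.1058]
scene 47 [0.6079 0.028  0.1227] [0.5889 0.0147 0.1138] [0.6116 0.0394 0.1295]
side 47 [0.5952 0.0305 0.0862] [0.5895 0.0241 0.0714] [0.6057 0.0346 0.1011]
side 76 [0.5934 0.0317 0.1223] [0.5822 0.0119 0.1131] [0.6136 0.0429 0.1299]
pos [0.5981 0.026  0.1363] yaw -84.48 j [ 0.04  0.49  0.12  1.2   0.   -1.62] shift [-2.2  1.6 -3.7] turn [-0.      0.      0.0004] t 14.05
```

View pics/pre2.png

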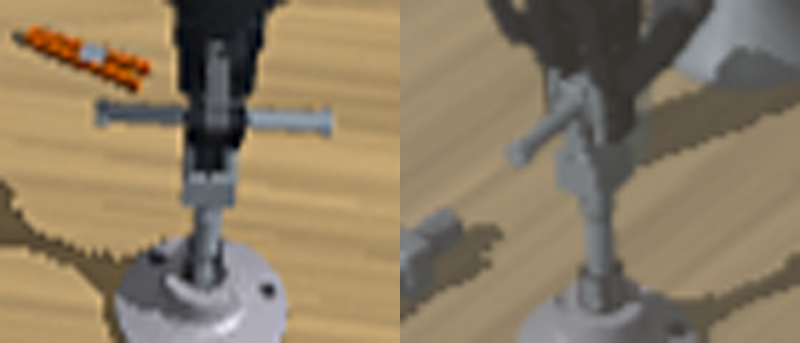

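Both views show the head centred on the tap: the scene crop has the head at column 209 and the tap at 208, the side crop has them at 596 and 597. I'll lower slowly and watch the force.

```bash
python3 -m creep '[[[-0.4,0.6,1],[0,0,0]],[[0,0,1],[0,0,0]],[[0,0,0],[0,0,0]]]'; python3 -m creep '[[[0,0,1],[0,0,0]],[[0,0,1],[0,0,0]],[[0,0,0],[0,0,0]]]'; python3 -c "
from h import *
o=bot.get_obs();print(o['ft_force'],o['ft_torque'])"
```

```text
clock: 14.42
eef_pos: [0.5974, 0.0263, 0.1342]
tool_rot: [0.74, -0.672, -0.0, 0.0]
ft_force: [-0.0, -0.0, -2.2]
grip_width: 0.0154
grasp_force: 59.3
clock: 14.8
eef_pos: [0.5974, 0.0263, 0.1322]
tool_rot: [0.74, -0.672, -0.0, 0.0]
ft_force: [1.1, -0.1, -2.5]
grip_width: 0.0153
grasp_force: 59.3
[ 1.0523249  -0.08456446 -2.53232437] [ 0.00229783 -0.00778044  0.02811901]
```

```bash
python3 -m creep '[[[0,0,1],[0,0,0]],[[0,0,1],[0,0,0]],[[0,0,0],[0,0,0]]]'; python3 -m creep '[[[0,0,1],[0,0,0]],[[0,0,1],[0,0,0]],[[0,0,0],[0,0,0]]]'; python3 -c "
from h import *
o=bot.get_obs();print(o['ft_force'],o['ft_torque'])"
```

```text
clock: 15.18
eef_pos: [0.5975, 0.0263, 0.1302]
tool_rot: [0.74, -0.672, -0.0, 0.0]
ft_force: [0.8, -0.2, -2.5]
grip_width: 0.0154
grasp_force: 59.3
clock: 15.55
eef_pos: [0.5975, 0.0263, 0.1282]
tool_rot: [0.74, -0.672, -0.0, 0.0]
ft_force: [-0.8, 0.6, -2.3]
grip_width: 0.0153
grasp_force: 59.4
[-0.75917328  0.62719663 -2.26249861] [-0.06603766  0.00114979  0.01383375]
```

The socket is already past the bevel with no force on it.

```bash
python3 -m creep '[[[0,0,2],[0,0,0]],[[0,0,2],[0,0,0]],[[0,0,1],[0,0,0]],[[0,0,0],[0,0,0]]]'; python3 -m creep '[[[0,0,1],[0,0,0]],[[0,0,1],[0,0,0]],[[0,0,1],[0,0,0]],[[0,0,0],[0,0,0]]]';python3 -c "
from h import *
o=bot.get_obs();print(o['ft_force'],o['ft_torque'])"
```

```text
clock: 16.05
eef_pos: [0.5975, 0.0263, 0.1231]
tool_rot: [0.74, -0.672, -0.0, 0.0]
ft_force: [0.0, -0.9, -1.7]
grip_width: 0.0152
grasp_force: 59.5
clock: 16.55
eef_pos: [0.5975, 0.0263, 0.1202]
tool_rot: [0.74, -0.672, -0.0, 0.0]
ft_force: [-0.4, 0.4, -2.8]
grip_width: 0.0151
grasp_force: 59.5
[-0.38139242  0.39169118 -2.75621252] [0.03634267 0.04261559 0.04377887]
```

```bash
python3 -m creep '[[[0,0,1],[0,0,0]],[[0,0,0.5],[0,0,0]],[[0,0,0],[0,0,0]]]'; python3 -m creep '[[[0,0,0.7],[0,0,0]],[[0,0,0],[0,0,0]]]';python3 -m creep '[[[0,0,0.7],[0,0,0]],[[0,0,0],[0,0,0]]]';python3 -c "
from h import *
o=bot.get_obs();print(o['ft_force'],o['ft_torque'])"
```

```text
clock: 16.92
eef_pos: [0.5976, 0.0263, 0.1196]
tool_rot: [0.74, -0.672, 0.0, -0.0]
ft_force: [-2.3, -0.6, 4.4]
grip_width: 0.0152
grasp_force: 60.4
clock: 17.18
eef_pos: [0.5977, 0.0263, 0.1196]
tool_rot: [0.74, -0.672, 0.0, -0.0]
ft_force: [-3.6, -0.5, 8.2]
grip_width: 0.0156
grasp_force: 61.0
clock: 17.42
eef_pos: [0.5977, 0.0263, 0.1195]
tool_rot: [0.74, -0.672, 0.001, -0.001]
ft_force: [-4.0, -0.7, 10.7]
grip_width: 0.0152
grasp_force: 61.4
[-3.9923911  -0.68326504 10.66578958] [-0.07895165  1.16070977  0.02459287]
```

Contact came at TCP z ≈ 0.1196, so the socket is home on the square. I'll ease off the push and start turning.

```bash
python3 -m creep '[[[0,0,-1.3],[0,0,0.06]],[[0,0,0.05],[0,0,0.12]],[[0,0,0.07],[0,0,0.17]],[[0,0,0.07],[0,0,0.17]],[[0,0,0],[0,0,0]]]';python3 -c "
from h import *
o=bot.get_obs();print(o['ft_force'],o['ft_torque']);go([.5975,.0263,.12])"
```

```text
clock: 18.05
eef_pos: [0.5969, 0.0267, 0.1195]
tool_rot: [-0.542, 0.84, 0.0, 0.0]
ft_force: [-5.3, 1.3, 6.1]
grip_width: 0.0155
grasp_force: 60.7
[-5.28981655  1.29159885  6.07486613] [0.13600624 1.05987105 0.10563754]
pos [0.5969 0.0267 0.1195] yaw -114.3 j [ 0.04  0.5   0.09  1.16  0.   -1.1 ] shift [ 0.1 -0.7 -0.5] turn [0.0007 0.0005 0.    ] t 18.05
```

```bash
python3 -m creep '[[[0.2,1.0,-0.3],[0,0,0]],[[0,0,0],[0,0,0]]]';python3 -c "
from h import *
o=bot.get_obs();print(o['ft_force'],o['ft_torque'])"; python3 -m creep '[[[0,0.35,0.07],[0,0,0.1745]],[[0,0.35,0.07],[0,0,0.1745]],[[0,0.35,0.07],[0,0,0.1745]],[[0,0.35,0.07],[0,0,0.1745]],[[0,0,0],[0,0,0]]]';python3 -c "
from h import *
o=bot.get_obs();print(o['ft_force'],o['ft_torque']);go([.5975,.0263,.12])"
```

```text
clock: 18.3
eef_pos: [0.5968, 0.0267, 0.1195]
tool_rot: [-0.543, 0.84, -0.0, 0.001]
ft_force: [-3.0, 1.3, 5.6]
grip_width: 0.0155
grasp_force: 60.4
[-2.973321    1.29487823  5.60883916] [0.09422383 0.59084229 0.10656875]
clock: 18.92
eef_pos: [0.5964, 0.0271, 0.1192]
tool_rot: [-0.224, 0.975, -0.001, 0.001]
ft_force: [-1.6, -1.1, 5.0]
grip_width: 0.0154
grasp_force: 60.5
[-1.56143948 -1.06538814  4.99566077] [-0.16908276  0.23086185  0.01085774]
pos [0.5964 0.0271 0.1192] yaw -154.16 j [ 0.05  0.5   0.08  1.15 -0.   -0.41] shift [-0.6 -1.2 -0.8] turn [-0.0015  0.0018 -0.    ] t 18.925
```

```bash
python3 -m creep '[[[0,0.35,0.07],[0,0,0.1745]],[[0,0.35,0.07],[0,0,0.1745]],[[0,0.35,0.07],[0,0,0.1745]],[[0,0.35,0.07],[0,0,0.1745]],[[0,0.35,0.07],[0,0,0.1745]],[[0,0.35,0.07],[0,0,0.1745]],[[0,0,0],[0,0,0]]]';python3 -c "
from h import *
o=bot.get_obs();print(o['ft_force'],o['ft_torque']);go([.5975,.0263,.12])";python3 -m creep '[[[0,0.35,0.07],[0,0,0.1745]],[[0,0.35,0.07],[0,0,0.1745]],[[0,0.35,0.07],[0,0,0.1745]],[[0,0.35,0.07],[0,0,0.1745]],[[0,0.35,0.07],[0,0,0.1745]],[[0,0.35,0.07],[0,0,0.1745]],[[0,0,0],[0,0,0]]]';python3 -c "
from h import *
o=bot.get_obs();print(o['ft_force'],o['ft_torque']);go([.5975,.0263,.12])"
```

```text
clock: 19.8
eef_pos: [0.5964, 0.028, 0.1188]
tool_rot: [0.294, 0.956, -0.001, 0.002]
ft_force: [-0.4, -3.4, 4.9]
grip_width: 0.0151
grasp_force: 60.5
[-0.41480975 -3.42587817  4.92724794] [-0.81287152  0.04803889  0.00634324]
pos [0.5964 0.028  0.1188] yaw 145.83 j [ 0.05  0.5   0.08  1.15 -0.    0.64] shift [-1.8 -0.8 -1.2] turn [-0.0009  0.0035 -0.    ] t 19.8
clock: 20.68
eef_pos: [0.5972, 0.0283, 0.1183]
tool_rot: [0.732, 0.681, -0.001, 0.002]
ft_force: [-2.5, -5.3, 7.2]
grip_width: 0.0153
grasp_force: 60.7
[-2.48834608 -5.27627864  7.21450685] [-1.17212057  0.67412061  0.01099157]
pos [0.5972 0.0283 0.1183] yaw 85.81 j [ 0.05  0.5   0.08  1.16 -0.    1.69] shift [-2.   0.4 -1.7] turn [0.0008 0.004  0.    ] t 20.675
```

```bash
python3 -m creep '[[[-1.6,-0.7,0],[0,0,0]],[[0,0,0],[0,0,0]]]';python3 -c "
from h import *
o=bot.get_obs();print(o['ft_force'],o['ft_torque'])"; python3 -m creep '[[[0,-0.14,-0.04],[0,0,-0.178]],[[0,-0.14,-0.07],[0,0,-0.178]],[[0,-0.14,-0.07],[0,0,-0.178]],[[0,-0.14,-0.07],[0,0,-0.178]],[[0,-0.14,-0.07],[0,0,-0.178]],[[0,-0.14,-0.07],[0,0,-0.178]],[[0,-0.14,-0.07],[0,0,-0.178]],[[0,-0.14,-0.07],[0,0,-0.178]],[[0,-0.14,-0.07],[0,0,-0.178]],[[0,-0.14,-0.07],[0,0,-0.178]],[[0,0,0],[0,0,0]]]';python3 -c "
from h import *
o=bot.get_obs();print(o['ft_force'],o['ft_torque']);go([.5975,.0263,.12])"
```

```text
clock: 20.92
eef_pos: [0.5971, 0.028, 0.1183]
tool_rot: [0.732, 0.681, 0.0, 0.001]
ft_force: [-0.6, -2.6, 5.6]
grip_width: 0.0151
grasp_force: 60.4
[-0.62629561 -2.60601757  5.5621711 ] [-0.43844339  0.23873043  0.04182428]
clock: 22.3
eef_pos: [0.5963, 0.0274, 0.1189]
tool_rot: [-0.068, 0.998, -0.001, 0.001]
ft_force: [-1.2, -1.7, 5.4]
grip_width: 0.0153
grasp_force: 60.5
[-1.16063629 -1.72730977  5.36245509] [-0.33280627  0.10647833 -0.02732431]
pos [0.5963 0.0274 0.1189] yaw -172.15 j [ 0.05  0.5   0.08  1.15 -0.   -0.09] shift [-1.  -1.2 -1. ] turn [-0.0013  0.0019 -0.    ] t 22.3
```

```bash
python3 -m creep '[[[0,0.14,0.04],[0,0,0.178]],[[0,0.14,0.07],[0,0,0.178]],[[0,0.14,0.07],[0,0,0.178]],[[0,0.14,0.07],[0,0,0.178]],[[0,0.14,0.07],[0,0,0.178]],[[0,0.14,0.07],[0,0,0.178]],[[0,0.14,0.07],[0,0,0.178]],[[0,0.14,0.07],[0,0,0.178]],[[0,0.14,0.07],[0,0,0.178]],[[0,0.14,0.07],[0,0,0.178]],[[0,0,0],[0,0,0]]]';python3 -c "
from h import *
o=bot.get_obs();print(o['ft_force'],o['ft_torque'])"; python3 -m creep '[[[0,0,0],[0,0,0]],[[0,0,0],[0,0,0]],[[0,0,0],[0,0,0]]]' 40;python3 -c "
from h import *
o=bot.get_obs();print(o['ft_force'],o['ft_torque']);go([.5975,.0263,.12])"
```

```text
clock: 23.68
eef_pos: [0.5971, 0.0281, 0.1184]
tool_rot: [0.733, 0.68, 0.0, 0.001]
ft_force: [-1.1, -2.8, 5.7]
grip_width: 0.0152
grasp_force: 60.5
[-1.11033338 -2.75730506  5.69653214] [-0.59084081  0.21554029  0.0572798 ]
clock: 24.05
eef_pos: [0.596, 0.0292, 0.1171]
tool_rot: [0.733, 0.681, -0.0, -0.0]
ft_force: [0.0, 0.3, -0.1]
grip_width: 0.04
grasp_force: 0.0
[ 0.00785351  0.25551408 -0.05866839] [-0.02102578  0.00323455  0.00112794]
pos [0.596  0.0292 0.1171] yaw 85.79 j [0.05 0.5  0.08 1.15 0.   1.69] shift [-2.7  1.7 -2.9] turn [-0.0009 -0.0001  0.    ] t 24.05
```

Letting go left the wrench in place. I'll lift clear, turn the gripper back half a turn, and regrip on the axis.

```bash
python3 -m creep '[[[0,0,-15],[0,0,0]],[[0,0,-30],[0,0,0]],[[-1.9,1.2,0],[0,0,0]],[[0,0,0],[0,0,-0.1848]],[[0,0,0],[0,0,-0.1848]],[[0,0,0],[0,0,-0.1848]],[[0,0,0],[0,0,-0.1848]],[[0,0,0],[0,0,-0.1848]],[[0,0,0],[0,0,-0.1848]],[[0,0,0],[0,0,-0.1848]],[[0,0,0],[0,0,-0.1848]],[[0,0,0],[0,0,-0.1848]]]';python3 -m creep '[[[0,0,0],[0,0,-0.1848]],[[0,0,0],[0,0,-0.1848]],[[0,0,0],[0,0,-0.1848]],[[0,0,0],[0,0,-0.1848]],[[0,0,0],[0,0,-0.1848]],[[0,0,0],[0,0,-0.1848]],[[0,0,0],[0,0,-0.1848]],[[0,0,0],[0,0,-0.1848]],[[0,0,0],[0,0,0]],[[0,0,0],[0,0,0]]]'
python3 - <<'E'
from h import *
np.set_printoptions(precision=4,suppress=True)
go([.5971,.0272,.1184],85.8-180)
c,T=wrist("rg")
P,uv=wcloud(c,T,(.597,.0275),.07,.135,.16)
print(len(P),"bar",cv2.minAreaRect(P[:,:2].astype(np.float32)*1000),P.max(0))
E
```

```text
clock: 25.55
eef_pos: [0.597, 0.027, 0.1624]
tool_rot: [-0.012, 1.0, 0.0, -0.0]
ft_force: [-0.2, -0.4, 0.4]
grip_width: 0.0399
grasp_force: 0.0
clock: 26.8
eef_pos: [0.5972, 0.027, 0.1626]
tool_rot: [-0.68, 0.734, 0.0, -0.0]
ft_force: [-0.2, -0.5, -0.1]
grip_width: 0.04
grasp_force: 0.0
pos [0.5972 0.027  0.1626] yaw -94.39 j [ 0.05  0.47  0.16  1.26  0.   -1.45] shift [-0.2  0.1 44.2] turn [ 0.0002 -0.     -0.0033] t 26.8
3413 bar ((596.0035400390625, 28.316320419311523), (110.69377899169922, 15.963403701782227), 87.49095153808594) [0.6044 0.0835 0.154 ]
```

```bash
python3 -m creep '[[[0,0,15],[0,0,0]],[[0,0,15],[0,0,0]],[[0,0,10],[0,0,0]],[[0,0,4],[0,0,0]],[[0,0,0],[0,0,0]]]';python3 -m creep '[[[0,0,0],[0,0,0]],[[0,0,0],[0,0,0]],[[0,0,0],[0,0,0]],[[0,0,0],[0,0,0]],[[0,0,0],[0,0,0]]]' 0;python3 -c "
from h import *
o=bot.get_obs();print(o['ft_force'],o['ft_torque']);go([.5971,.0272,.1184])"
```

```text
clock: 27.48
eef_pos: [0.5971, 0.027, 0.1183]
tool_rot: [-0.68, 0.733, 0.0, -0.0]
ft_force: [0.1, -0.2, -0.0]
grip_width: 0.04
grasp_force: 0.0
clock: 28.1
eef_pos: [0.5973, 0.0271, 0.1194]
tool_rot: [-0.681, 0.733, -0.0, 0.0]
ft_force: [-2.7, 0.7, 6.4]
grip_width: 0.0153
grasp_force: 60.0
[-2.65218229  0.65876541  6.40460395] [0.16562114 0.49833429 0.04981455]
pos [0.5973 0.0271 0.1194] yaw -94.23 j [ 0.05  0.5   0.09  1.16  0.   -1.45] shift [-0.   0.3  1. ] turn [-0.0007  0.0003 -0.    ] t 28.1
```

```bash
python3 -m creep '[[[0,0,0.07],[0,0,0.1745]],[[0,0,0.07],[0,0,0.1745]],[[0,0,0.07],[0,0,0.1745]],[[0,0,0.07],[0,0,0.1745]],[[0,0,0.07],[0,0,0.1745]],[[0,0,0.07],[0,0,0.1745]],[[0,0,0.07],[0,0,0.1745]],[[0,0,0.07],[0,0,0.1745]],[[0,0,0.07],[0,0,0.1745]],[[0,0,0],[0,0,0]]]';python3 -c "
from h import *
o=bot.get_obs();print(o['ft_force'],o['ft_torque']);go([.5971,.0272,.1184])"
```

```text
clock: 29.35
eef_pos: [0.5971, 0.027, 0.1187]
tool_rot: [0.037, 0.999, -0.0, 0.0]
ft_force: [-2.3, -0.1, 6.0]
grip_width: 0.0154
grasp_force: 60.2
[-2.34156662 -0.11120375  6.04513404] [0.04074969 0.74870311 0.00204736]
pos [0.5971 0.027  0.1187] yaw 175.73 j [ 0.05  0.5   0.08  1.16 -0.    0.12] shift [-0.   0.2  0.3] turn [-0.0001  0.0001 -0.    ] t 29.35
```

```bash
python3 -m creep '[[[0.6,0,-0.04],[0,0,-0.178]],[[0,0,-0.07],[0,0,-0.178]],[[0,0,-0.07],[0,0,-0.178]],[[0,0,-0.07],[0,0,-0.178]],[[0,0,-0.07],[0,0,-0.178]],[[0,0,-0.07],[0,0,-0.178]],[[0,0,-0.07],[0,0,-0.178]],[[0,0,-0.07],[0,0,-0.178]],[[0,0,-0.07],[0,0,-0.178]],[[0,0,-0.07],[0,0,-0.178]],[[0,0,0],[0,0,0]]]';python3 -c "
from h import *
o=bot.get_obs();print(o['ft_force'],o['ft_torque']);go([.5971,.0272,.1184])"; python3 -m creep '[[[0,0,0.04],[0,0,0.178]],[[0,0,0.07],[0,0,0.178]],[[0,0,0.07],[0,0,0.178]],[[0,0,0.07],[0,0,0.178]],[[0,0,0.07],[0,0,0.178]],[[0,0,0.07],[0,0,0.178]],[[0,0,0.07],[0,0,0.178]],[[0,0,0.07],[0,0,0.178]],[[0,0,0.07],[0,0,0.178]],[[0,0,0.07],[0,0,0.178]],[[0,0,0],[0,0,0]]]';python3 -c "
from h import *
o=bot.get_obs();print(o['ft_force'],o['ft_torque']);go([.5971,.0272,.1184])"
```

```text
clock: 30.72
eef_pos: [0.5972, 0.0272, 0.1193]
tool_rot: [0.753, -0.658, 0.0, -0.001]
ft_force: [-0.1, 0.2, 5.3]
grip_width: 0.0151
grasp_force: 60.1
[-0.08792235  0.20057065  5.30928475] [ 0.22909586  0.227314   -0.00761468]
pos [0.5972 0.0272 0.1193] yaw -82.35 j [ 0.05  0.5   0.08  1.16  0.   -1.66] shift [0.  0.1 0.9] turn [-0.0015  0.0001 -0.    ] t 30.725
clock: 32.1
eef_pos: [0.5969, 0.027, 0.1187]
tool_rot: [0.039, 0.999, -0.0, 0.001]
ft_force: [-2.1, 1.0, 6.5]
grip_width: 0.0154
grasp_force: 60.2
[-2.07061652  1.04433868  6.49822872] [0.04683677 0.39309823 0.02325005]
pos [0.5969 0.027  0.1187] yaw 175.54 j [ 0.05  0.5   0.08  1.15 -0.    0.12] shift [-0.1  0.2  0.3] turn [-0.0001  0.0011 -0.    ] t 32.1
```

```bash
echo 'from h import *
o=bot.get_obs();x=R.from_quat(o["tool_rot"]).apply([1,0,0]);print("TZ %.3f"%o["ft_torque"][2],"yaw %.2f"%np.degrees(np.arctan2(x[1],x[0])),o["ft_force"].round(1),"q6 %.3f"%o["joint_pos"][5],"tau6 %.3f"%o["tau"][5],o["clock"])'>s.py
python3 -m creep '[[[0,0,0.02],[0,0,0.05]],[[0,0,0.02],[0,0,0.05]],[[0,0,0.02],[0,0,0.04]]]'>/dev/null; python3 s.py
```

```text
TZ 0.200 yaw 167.51 [-1.7  0.8  6.4] q6 0.263 tau6 -0.096 32.475
```

```bash
python3 -m creep '[[[0,0,0.01],[0,0,0.03]],[[0,0,0.01],[0,0,0.03]]]'>/dev/null; python3 s.py
```

```text
TZ 0.158 yaw 164.10 [-1.9 -0.4  5.9] q6 0.323 tau6 -0.046 32.725
```

```bash
python3 -m creep '[[[0,0,0.02],[0,0,0.04]],[[0,0,0.02],[0,0,0.04]]]'>/dev/null; python3 s.py
```

```text
TZ 0.195 yaw 159.49 [-1.2  0.1  6.6] q6 0.403 tau6 -0.111 32.975
```

```bash
python3 s.py >/dev/null; python3 -m creep '[[[0,0,0.01],[0,0,0.03]],[[0,0,0.02],[0,0,0.03]]]'>/dev/null; python3 s.py
```

```text
TZ 0.088 yaw 156.08 [-1.1 -0.4  6.3] q6 0.463 tau6 -0.046 33.225
```

```bash
python3 -m creep '[[[0,0,0.02],[0,0,0.04]],[[0,0,0.02],[0,0,0.04]]]'>/dev/null; python3 s.py
```

```text
TZ 0.210 yaw 151.48 [-3.1  0.5  7.2] q6 0.543 tau6 -0.111 33.475
```

```bash
python3 -m creep '[[[0,0,0.02],[0,0,0.03]],[[0,0,0.02],[0,0,0.03]]]'>/dev/null; python3 s.py
```

```text
TZ 0.202 yaw 148.06 [-1.2  0.   6.5] q6 0.603 tau6 0.031 33.725
```

```bash
python3 -m creep '[[[0,0,0.02],[0,0,0.03]],[[0,0,0.02],[0,0,0.04]]]'>/dev/null; python3 s.py
```

```text
TZ 0.504 yaw 144.08 [-1.9  0.1  6.6] q6 0.672 tau6 0.229 33.975
```

Torque jumped to 0.50 N m, so the tap is on the bottom. I'll stop here, ease the torque off and let go.

```bash
python3 -m creep '[[[0,0,0],[0,0,-0.05]],[[0,0,0],[0,0,-0.03]],[[0,0,0],[0,0,0]]]'>/dev/null; python3 s.py; python3 -m creep '[[[0,0,0],[0,0,0]],[[0,0,0],[0,0,0]],[[0,0,0],[0,0,0]]]' 40 | head -2; python3 -m creep '[[[0,0,-10],[0,0,0]],[[0,0,-20],[0,0,0]],[[0,0,-30],[0,0,0]],[[0,0,-40],[0,0,0]],[[0,0,0],[0,0,0]],[[0,0,0],[0,0,0]]]'
python3 - <<'E'
from h import *
np.set_printoptions(precision=4,suppress=True)
c,T=wrist("end")
P,uv=wcloud(c,T,(.597,.0275),.07,.135,.16)
print(len(P),"bar",cv2.minAreaRect(P[:,:2].astype(np.float32)*1000),P.max(0))
u,v=uv.mean(0).astype(int);cv2.imwrite("pics/endc.png",cv2.resize(c["image"][max(0,v-90):v+90,max(0,u-110):u+110],(733,600)))
E
```

```text
TZ 0.055 yaw 148.68 [-1.9  0.2  6.6] q6 0.592 tau6 0.007 34.35
clock: 34.72
eef_pos: [0.5965, 0.0269, 0.1173]
clock: 35.48
eef_pos: [0.5966, 0.0271, 0.218]
tool_rot: [0.269, 0.963, 0.0, 0.0]
ft_force: [0.1, 0.2, -0.6]
grip_width: 0.0397
grasp_force: 0.0
2091 bar ((596.1443481445312, 28.33102798461914), (15.986551284790039, 110.30917358398438), 63.10943603515625) [0.6473 0.0587 0.1534]
```

View pics/endc.png

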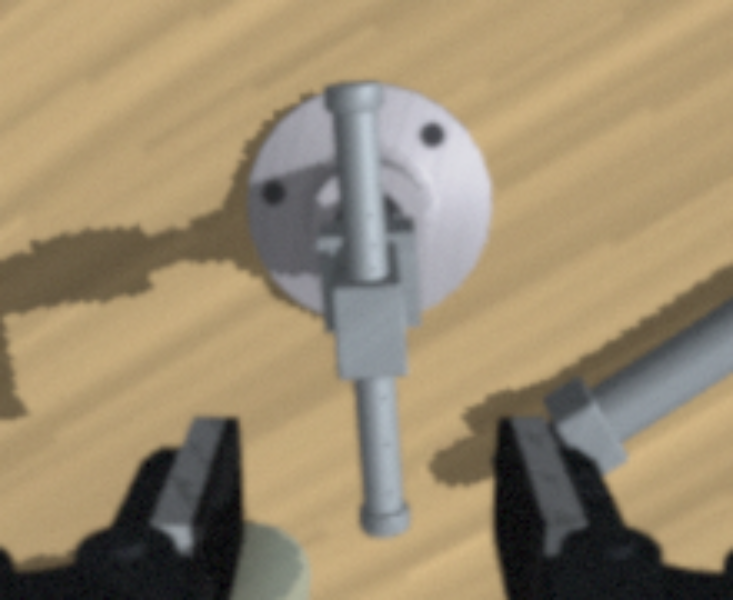

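The wrench stands upright on the tap and the gripper is clear of it.

```bash
python3 -c "
from workcell import workorder
print(workorder.job_done())"
```

```text
the job is handed in; nothing more can be done
None
```

The job is handed in: I turned the tap half a turn forward and a quarter back until the torque jumped to about 0.5 N m (it snaps at about 0.6) on the bottom of the hole, then stopped, eased off and left the wrench standing on it; no verdict came back.

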